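# Cap the slip tank's wide neck with its camlock cap

### The job

Close the slip tank: pick up the larger of the two camlock caps and push it fully home over the tank's wider grooved neck. Then swing its two cam arms fully down, one after the other, leaving the cap sitting straight and locked.

Things in the scene. Friction and masses are not known exactly. Their poses are not given: they have to be found in the camera images.
- cap: Larger camlock cap, aluminium, 0.35 kg, upright, mouth down: shell 63 mm across, socket 54 mm across and 48 deep, roof top 56 up; on it a round grip boss 36 across, 25 tall (top 81 up). Two steel cam arms hinge on its sides. Origin: centre of the lower rim; z up, arms on its +y and -y sides. A small cap of the same form (39 mm across) is a bystander.
- cam_left (a joint): Arm on the cap's +y side: flat bar 50 long, 14 wide, 7 mm thick, hinged about the cap's x axis 36 mm from its centre line, 25 above its rim. Rad: 0 = open stop, pointing outward, 30 deg above level; 0.52 level; 1.57 = closed stop, 60 deg below level. Pressed down from above it swings shut with 1 to 2 N and stays as left. On the neck, its cam nose enters the groove only with the cap home.
- cam_right (a joint): The same arm on the cap's -y side, same values. Either arm: a blunt tip some 22 mm across, pressing straight down 69 mm from the cap's centre line (33 mm outside the hinge), brings the arm to its closed stop when the tip's end is about 32 mm below the hinge, that is about 55 mm below the neck's top with the cap home.
- adaptor_top (a point): Centre of the top face of the wider grooved neck, z up: aluminium, 50 mm across, standing 90 above the lid of a low white tank (230 x 280, lid 60 above table), fixed. Top 8 mm taper in to 36 across; groove 18 to 38 below top. Cap home: socket roof rests here, cap origin 48 mm below; 2 mm play, any yaw. A thin neck (28 across, 50 tall) 157 mm away on the lid is a bystander.
Things that resemble listed ones, but are neither listed nor needed, are in the scene too. What is shaped like the cap but green is not meant.

How it is judged:
On the way, in this order (a step that is already met when the one before it is completed fails the run):
1. the cap is fully home on the wider neck, both arms still open (z of cap in the frame of adaptor_top below -0.043 m and horizontal distance between cap and adaptor_top below 0.01 m and value of joint each of cam_left, cam_right below 0.9 rad), for 0.2 s.
2. one cam arm is down, the cap home (value of joint any of cam_left, cam_right above 1.2 rad and z of cap in the frame of adaptor_top below -0.043 m), for 0.2 s.
3. the other cam arm is down too (value of joint each of cam_left, cam_right above 1.2 rad), for 0.2 s.
At the end, for the whole second after the job is handed in: The larger cap is home on the wider neck (within 5 mm of full depth, 10 mm of centre, 10 degrees of upright) and at rest, with both cam arms down (each past 1.2 rad of its 1.57 rad swing) (all of step 3 and z of cap in the frame of adaptor_top below -0.043 m and horizontal distance between cap and adaptor_top below 0.01 m and angle between cap's own z axis and vertical below 0.175 rad and linear speed of cap below 0.02 m/s); the robot touches nothing.
It also fails if it takes over 45 s, if anything falls off the work surface, if the arm or the gripper's body presses on something with over 40 N, if the wrist force passes 120 N, or if a joint passes its speed limit or range.

### The arm

A 6-joint arm with a two-finger parallel gripper is mounted at the origin on the work surface. World frame = base frame: x ahead of the robot, y to its left, z up, the work surface at z = 0. Lengths are in m, angles in rad, forces in N, time in s.
With the tool pointing down it reaches from about 0.275 to 0.75 m from the base axis. Payload 10.2 kg.
Tool frame: the origin (TCP) lies at the very end of the fingers, on their centre line; the grasp point (between the pads) lies 19 mm behind it; x points along the fingers, z is the direction in which the jaws open and shut, and the axes are right-handed (so a half turn about x gives the same grasp; the last joint's range is limited). The gripper opens to 85 mm and grips with 20 to 120 N. Pads are 22 mm wide; open, the fingers measure 114 mm over their backs; the gripper's body (76 mm by 85 mm) begins 54 mm behind the grasp point. The pads swing forward as they close: fully open they stand 13 mm farther back than shut.
Start: joints at [0.982, 0.313, 1.498, -0, 1.331, -0.223], TCP at [0.188, 0.49, 0.231] pointing down, gripper open.
Joint ranges: [-2.94, 2.94], [-0.97, 2.17], [0.19, 2.56], [-1.23, 4.37], [0.02, 3.11], [-2.88, 2.88]. Speed limits (rad/s): [2.39, 2.39, 3.01, 3.14, 3.14, 3.14].

### API

Orientations are given as a unit quaternion [w, x, y, z].
In Python, from rig import r gives the robot as it stands.
- The arm moves only by the tool apply_moves, never from a script. Its argument "steps" is a list of rows, each a list of 3 entries, a list of its own where there are three numbers: the shift along the world's x, y, z in cm, then the turn, a rotation vector about the world's x, y, z in rad, then the opening, from 0 (shut) to 1 (fully open). A call has 1 to 20 rows; each row shifts and turns the pose as measured when the row begins; what a row does not reach is not made up. A row lasts 1/12 s, in which the tool goes at most 41.7 mm and 7.16 degrees, less where a joint would pass 70% of its speed; a pose out of reach is approached as far as the arm can. A call with a gripper value outside its range is refused whole. The fingers move at their own pace and stop on an object; "squeeze" is the grip in N (left out, the last holds). Time passes only in rows, so rows that do not move let the fingers close. It gives the time, the measured TCP pose, the force and the opening at its end, in the units of the state.
- r.get_obs(): the state, without advancing time (a new reading comes with each control period).
- r.read_camera(name): name is "scene" or "top"; returns a dict with "pixels" (400x640x3 uint8, red, green, blue), "depth" (400x640 float32, m along the optical axis (not along the pixel's ray), 0 where there is no reading), "fx", "fy", "cx", "cy" (pixels), "rvec" (rotation vector, rad) and "tvec" (3), from world to camera coordinates, as OpenCV has them. Camera axes: x right, y down, z forward; pixel columns grow to the right and rows downward; lengths in m; the calibration is good to about 2 mm. A picture is of the moment at which its call begins.
- r.finish_job(): hands the job in, once; it reports no verdict.
Trained networks look in the newest picture that a camera, given by its name, has taken for a name from the list of things; names that differ only in an ending like _2 or _b are one class to them, and where a whole thing is asked for, a point or a joint stands for the part that bears it (a point fixed in the world has none). Each returns a list of dicts, best first, with "p" (0 to 1); they miss things now and then, are a little off and sometimes report something else, mostly with a low value. They report only what shows in the picture. A call takes as long as a camera call. They do not tell look-alikes from the thing itself.
- r.look_for(camera, name): "bbox" ([left, top, right, bottom] in pixels, round what is visible of it).
- r.landmark_of(camera, name): "point" ([column, row] in pixels: a listed point, or the origin of a listed thing).
The state is a dict: "time": time; "q": joint angles; "dq": joint speeds; "tau": joint torques, N m; "tool_pos": TCP position; "ee_rot": TCP orientation; "force": force on the tool from outside, world axes, zero at the start; "moment": the same for the moment, N m; "width": finger opening in m.
Only numpy, scipy, OpenCV 4.12 (cv2) and the standard library are available. Lean on these libraries where they do the work, as an engineer would, in place of code of your own. Each camera call takes 0.05 s, during which the arm holds its last target. There are 200 camera calls.

## Working session

There is one attempt and no reset: what is moved stays moved. The work goes in short steps, Python scripts to look and compute and a tool call to move; the robot and the scene stay as the last step left them, time stands still between calls to the robot, and variables do not carry over. Pictures are saved under pics/ and viewed, about 8 in all and at most 12, crops included, and the job is handed in when it is done.

Besides the shell and the picture viewer there is one more tool, called after "Call:" as name(argument=value, ...), one argument or row to a line, values as JSON. apply_moves: Moves the arm, as the interface text tells. Its arguments: {"type":"object","properties":{"steps":{"type":"array"},"squeeze":{"type":"number"}},"required":["steps"]}

```bash
mkdir -p pics
cat > h.py <<'E'
import numpy as np, cv2
from rig import r
def cam(n):
    c=r.read_camera(n); R=cv2.Rodrigues(np.array(c["rvec"],float))[0]; t=np.array(c["tvec"],float).ravel()
    c["R"],c["t"]=R,t; return c
def cloud(c):
    d=c["depth"]; v,u=np.mgrid[:400,:640]
    P=np.stack([(u-c["cx"])/c["fx"]*d,(v-c["cy"])/c["fy"]*d,d],-1)
    W=(P-c["t"])@c["R"]; W[d==0]=np.nan; return W
def proj(c,p):
    q=c["R"]@np.array(p)+c["t"]; return [c["fx"]*q[0]/q[2]+c["cx"],c["fy"]*q[1]/q[2]+c["cy"]]
def save(c,f,box=None,s=1):
    im=c["pixels"][...,::-1]
    if box: im=im[box[1]:box[3],box[0]:box[2]]
    cv2.imwrite(f,cv2.resize(im,None,fx=s,fy=s,interpolation=cv2.INTER_CUBIC))
E
python3 - <<'E'
from h import *
ims=[]
for n in("scene","top"):
    c=cam(n); W=cloud(c); save(c,f"pics/{n}0.png")
    print(n,"campos",-c["R"].T@c["t"],c["fx"])
    for k in("cap","cam_left","cam_right"):
        print(k,[(np.round(b["bbox"]),round(b["p"],2)) for b in r.look_for(n,k)])
    for k in("cap","adaptor_top","cam_left","cam_right"):
        for b in r.landmark_of(n,k):
            u,v=b["point"]; print(k,np.round([u,v]),round(b["p"],2),np.round(W[int(v),int(u)],3))
print(r.get_obs())
E
```

```text
scene campos [ 0.98245693 -0.99375217  0.90917156] 489.967040272273
cap [(array([274., 232., 303., 282.]), 0.88), (array([136., 296., 201., 341.]), 0.63)]
cam_left [(array([184., 294., 202., 315.]), 0.55), (array([298., 232., 303., 247.]), 0.46)]
cam_right [(array([135., 331., 163., 342.]), 0.55), (array([276., 268., 289., 282.]), 0.49), (array([296., 232., 304., 248.]), 0.48), (array([274., 232., 304., 279.]), 0.29)]
cap [173. 331.] 0.95 [ 0.416 -0.635  0.04 ]
cap [290. 267.] 0.67 [ 0.536 -0.367  0.036]
adaptor_top [391. 110.] 0.88 [0.53  0.228 0.148]Traceback (most recent call last):
  File "<stdin>", line 9, in <module>
ValueError: it knows: adaptor_top, cap
```

View pics/scene0.png

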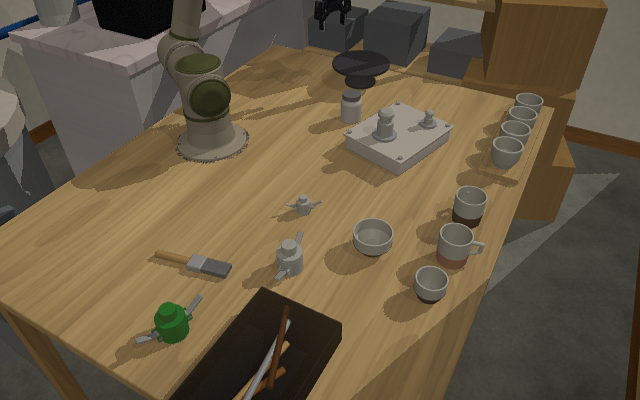

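The scene shows three cap shapes: the green decoy (172,323), a grey larger cap (289,257) and a small grey cap (303,205). The wide neck is at about (386,115) and the thin neck at (429,115). My choice is the grey larger cap at (289,257); next I'll check it in the top view.

Run:
```python
from h import *
c=cam("top"); W=cloud(c); save(c,"pics/top0.png")
print("campos",-c["R"].T@c["t"],c["fx"])
for k in("cap",): print(k,[(np.round(b["bbox"]),round(b["p"],2)) for b in r.look_for("top",k)])
for k in("cap","adaptor_top"):
    for b in r.landmark_of("top",k):
        u,v=b["point"]; print(k,np.round([u,v]),round(b["p"],2),np.round(W[int(v),int(u)],3))
# region clouds
for nm,x,y in(("cap",.53,-.37),("neck",.53,.228)):
    m=(np.hypot(W[...,0]-x,W[...,1]-y)<.09)&(W[...,2]>.01); Q=W[m]
    print(nm,len(Q),"maxz",np.nanpercentile(Q[:,2],99.5), "proj",np.round(proj(c,[x,y,.08])))
    for lo in np.arange(.0,.2,.01):
        s=Q[(Q[:,2]>=lo)&(Q[:,2]<lo+.01)]
        if len(s)>5: print(round(lo,2),len(s),np.round(s.mean(0),3),np.round(s.min(0),3),np.round(s.max(0),3))
print(r.get_obs())
```

```text
campos [ 0.429551   -0.21918848  1.30953074] 392.5130619852057
cap [(array([434., 236., 487., 253.]), 0.97), (array([343., 191., 395., 218.]), 0.86)]
cap [455. 246.] 0.85 [ 0.383 -0.604  0.076]
cap [368. 204.] 0.7 [ 0.516 -0.336  0.08 ]
adaptor_top [188. 201.] 0.7 [0.516 0.211 0.149]
cap 444 maxz 0.08503480483913425 proj [379. 198.]
0.02 29 [ 0.512 -0.334  0.028] [ 0.49  -0.386  0.024] [ 0.529 -0.301  0.03 ]
0.03 71 [ 0.514 -0.342  0.034] [ 0.486 -0.41   0.03 ] [ 0.532 -0.285  0.04 ]
0.04 41 [ 0.524 -0.392  0.044] [ 0.486 -0.423  0.04 ] [ 0.535 -0.284  0.05 ]
0.05 182 [ 0.513 -0.342  0.055] [ 0.485 -0.374  0.05 ] [ 0.543 -0.312  0.06 ]
0.06 14 [ 0.517 -0.341  0.062] [ 0.495 -0.366  0.06 ] [ 0.539 -0.318  0.068]
0.07 51 [ 0.516 -0.341  0.078] [ 0.497 -0.358  0.072] [ 0.532 -0.326  0.08 ]
0.08 51 [ 0.514 -0.344  0.082] [ 0.5   -0.357  0.08 ] [ 0.531 -0.326  0.088]
neck 2401 maxz 0.15139023386201916 proj [190. 198.]
0.05 1388 [0.533 0.23  0.057] [0.442 0.14  0.051] [0.618 0.318 0.06 ]
0.06 673 [0.526 0.221 0.063] [0.442 0.139 0.06 ] [0.617 0.316 0.07 ]
0.07 22 [0.509 0.198 0.075] [0.487
[... 468 characters left out ...]
] [0.501 0.195 0.15 ] [0.531 0.227 0.154]
{'time': 0.5, 'q': array([ 9.81610267e-01,  3.12896382e-01,  1.49772888e+00,  1.67196265e-05,
        1.33103991e+00, -2.23433753e-01]), 'dq': array([-9.54816055e-04,  1.45002142e-03, -1.83013823e-03,  8.15063080e-04,
       -9.59865383e-05,  3.96209067e-05]), 'tau': array([-6.83645867e-04, -4.11935949e+01, -2.59765577e+01, -1.81876644e-04,
        8.42170684e-04, -4.85967320e-07]), 'tool_pos': array([0.18778312, 0.49025259, 0.23128515]), 'ee_rot': array([ 0.58256646, -0.40073609,  0.58261835,  0.40072779]), 'force': array([-0.40932669,  0.28710732, -0.19304805]), 'moment': array([-0.02568179,  0.00355859, -0.00820724]), 'width': 0.08553728761689115}
```

View pics/top0.png

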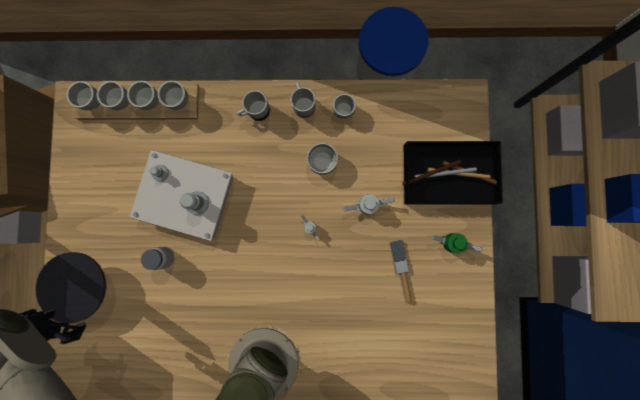

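The top view agrees: larger grey cap at (368,204), small cap (310,228), green cap (456,243), wide neck top (188,201) and thin neck (159,173). I'll take one close crop of the choice and fit the numbers.

Run:
```python
from h import *
from scipy.spatial.transform import Rotation as Ro
for n in("top","scene"):
    c=cam(n); W=cloud(c)
    if n=="top": save(c,"pics/crop1.png",(290,160,490,270),4)
    def reg(x,y,rad,lo,hi): 
        m=(np.hypot(W[...,0]-x,W[...,1]-y)<rad)&(W[...,2]>lo)&(W[...,2]<hi); return W[m]
    def circ(Q):
        (p,rad)=cv2.minEnclosingCircle(Q[:,:2].astype(np.float32)); return np.round([*p,rad,*Q.mean(0)],4)
    print(n,"boss",circ(reg(.515,-.341,.03,.072,.09)),"shell",circ(reg(.515,-.341,.036,.05,.06)))
    print("neck",circ(reg(.517,.211,.035,.135,.16)),"thin",[circ(q) for q in [reg(.56,.32,.09,.08,.125)] if len(q)])
    Q=reg(.515,-.341,.09,.015,.06); d=Q[:,:2]-[.515,-.342]; Q=Q[np.hypot(*d.T)>.045]; d=Q[:,:2]-[.515,-.342]
    a=np.arctan2(*d.T[::-1]); z2=np.angle(np.exp(2j*a).mean())/2
    print("arm axis deg",np.degrees(z2),len(Q),[np.round(Q[s*d[:,1]>0].mean(0),3) for s in(1,-1)], [np.round(np.hypot(*d[s*d[:,1]>0].T).max(),3) for s in(1,-1)])
q=r.get_obs()["ee_rot"]; M=Ro.from_quat(q[[1,2,3,0]]).as_matrix(); print(M.round(3)); print("jaw yaw",np.degrees(np.arctan2(M[1,2],M[0,2])))
```

```text
top boss [ 0.5154 -0.3429  0.0183  0.5148 -0.3424  0.0799] shell [ 0.5148 -0.343   0.0314  0.5139 -0.3415  0.0552]
neck [0.5169 0.2113 0.0257 0.5174 0.2086 0.146 ] thin [array([0.6148, 0.3333, 0.0153, 0.6136, 0.3307, 0.1015])]
arm axis deg -79.01981973850545 101 [array([ 0.503, -0.28 ,  0.039]), array([ 0.527, -0.404,  0.041])] [np.float64(0.081), np.float64(0.082)]
scene boss [ 0.5184 -0.3405  0.0194  0.5197 -0.3431  0.0801] shell [ 0.5193 -0.3409  0.0327  0.5241 -0.3496  0.0558]
neck [0.5231 0.2098 0.0261 0.5236 0.205  0.146 ] thin [array([0.5816, 0.2883, 0.0709, 0.6178, 0.3297, 0.0979])]
arm axis deg -79.26582795577086 130 [array([ 0.506, -0.276,  0.041]), array([ 0.532, -0.407,  0.044])] [np.float64(0.084), np.float64(0.082)]
[[-0.    -0.934  0.358]
 [ 0.     0.358  0.934]
 [-1.     0.     0.   ]]
jaw yaw 69.04095224129594
```

View pics/crop1.png

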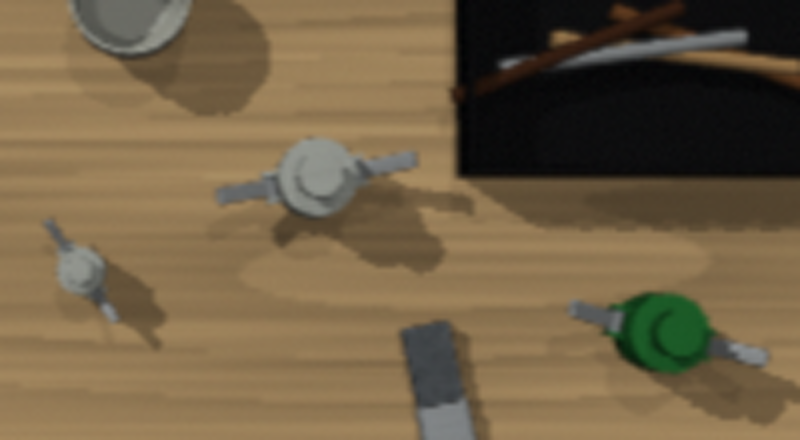

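The choice is confirmed: the grey cap at crop (318,177) has a 31.5 mm radius, with its arms about 101° from world x. The smaller grey one and the green one are ruled out. The neck distance of 156 mm also fits the description. Moving above the cap.

Call:
apply_moves(
  steps=[
    [[1.5,-3.8,0],[0,0,-0.052],1],
    [[1.5,-3.8,0],[0,0,-0.052],1],
    [[1.5,-3.8,0],[0,0,-0.052],1],
    [[1.5,-3.8,0],[0,0,-0.052],1],
    [[1.5,-3.8,0],[0,0,-0.052],1],
    [[1.5,-3.8,0],[0,0,-0.052],1],
    [[1.5,-3.8,0],[0,0,-0.052],1],
    [[1.5,-3.8,0],[0,0,-0.052],1],
    [[1.5,-3.8,0],[0,0,-0.052],1],
    [[1.5,-3.8,0],[0,0,-0.052],1],
    [[1.5,-3.8,0],[0,0,-0.052],1],
    [[1.5,-3.8,0],[0,0,-0.052],1],
    [[1.5,-3.8,0],[0,0,-0.052],1],
    [[1.5,-3.8,0],[0,0,-0.052],1],
    [[1.5,-3.8,0],[0,0,-0.052],1],
    [[1.5,-3.8,0],[0,0,-0.052],1],
    [[1.5,-3.8,0],[0,0,-0.052],1],
    [[1.5,-3.8,0],[0,0,-0.052],1],
    [[1.5,-3.8,0],[0,0,-0.052],1],
    [[0,0,0],[0,0,0],1],
  ],
  squeeze=60,
)

```text
time: 2.27
tool_pos: [0.4687, -0.2529, 0.2314]
ee_rot: [0.708, -0.063, 0.701, 0.058]
force: [0.4, -0.6, -1.2]
width: 0.0852
```

Call:
apply_moves(
  steps=[
    [[1.6,-3.0,0],[0.003,0.005,0.01],1],
    [[1.6,-3.0,-1],[0.003,0.005,0.01],1],
    [[1.5,-2.9,-2],[0,0,0],1],
    [[0,0,-4],[0,0,0],1],
    [[0,0,-2],[0,0,0],1],
    [[0,0,0],[0,0,0],1],
  ],
)

```text
time: 2.77
tool_pos: [0.5167, -0.3478, 0.1371]
ee_rot: [0.704, -0.067, 0.704, 0.067]
force: [-0.3, 0.2, -0.0]
width: 0.0855
```

```bash
cat > st.py <<'E'
from h import *
from scipy.spatial.transform import Rotation as Ro
def st():
    o=r.get_obs(); q=o["ee_rot"]; M=Ro.from_quat(q[[1,2,3,0]]).as_matrix()
    a=M[:,0]; print("t",round(o["time"],2),"tcp",np.round(o["tool_pos"],4),"jawyaw",round(np.degrees(np.arctan2(M[1,2],M[0,2])),1),"untilt",np.round(np.cross(a,[0,0,-1]),4),"F",np.round(o["force"],1),"M",np.round(o["moment"],2),"w",round(o["width"],4))
E
python3 - <<'E'
from st import *
st(); c=cam("scene"); u,v=map(int,proj(c,[.516,-.342,.1])); save(c,"pics/s2.png",(u-90,v-70,u+90,v+65),4)
print(proj(c,[.516,-.342,.081]),u,v)
E
```

```text
t 2.77 tcp [ 0.5167 -0.3478  0.1371] jawyaw 10.8 untilt [-0.0002  0.0006  0.    ] F [-0.3  0.2 -0. ] M [ 0.04 -0.06  0.01] w 0.0855
[np.float64(287.1815738320391), np.float64(243.89154532339242)] 286 238
```

View pics/s2.png

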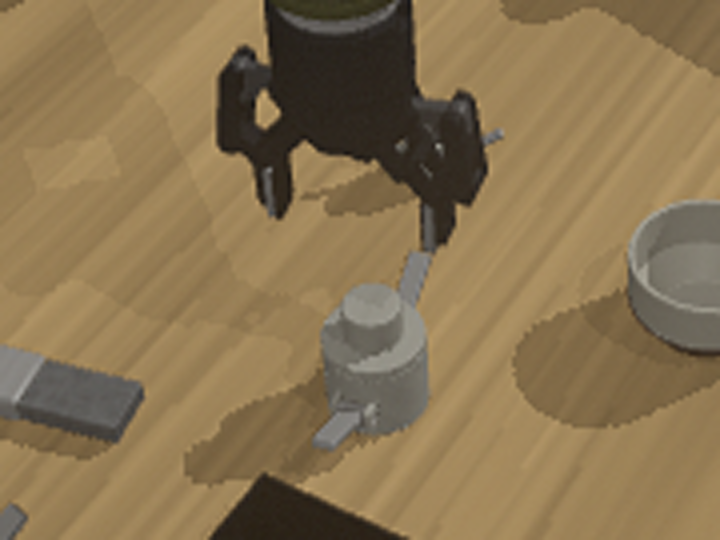

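The gripper stands over the cap (boss at crop (372,305)), with the jaws square to the arms. Correct y, descend to just above the roof, then close.

Call:
apply_moves(
  steps=[
    [[0,0.55,-2],[0,0,0],1],
    [[0,0,-2.5],[0,0,0],1],
    [[0,0,-1.8],[0,0,0],1],
    [[0,0,-1],[0,0,0],1],
    [[0,0,0],[0,0,0],1],
  ],
)

```text
time: 3.23
tool_pos: [0.5199, -0.3426, 0.0733]
ee_rot: [0.707, -0.071, 0.7, 0.064]
force: [-0.0, 0.2, -0.1]
width: 0.0854
```

Call:
apply_moves(
  steps=[
    [[-0.2,0,-0.8],[0.005,0.005,0],1],
    [[0,0,-0.5],[0,0,0],1],
    [[0,0,0],[0,0,0],0.7],
    [[0,0,0],[0,0,0],0.4],
    [[0,0,0],[0,0,0],0.0],
    [[0,0,0],[0,0,0],0.0],
    [[0,0,0],[0,0,0],0.0],
    [[0,0,0],[0,0,0],0.0],
    [[0,0,0],[0,0,0],0.0],
  ],
)

```text
time: 3.98
tool_pos: [0.5197, -0.3443, 0.0663]
ee_rot: [0.708, -0.072, 0.7, 0.064]
force: [-0.4, -0.5, -1.1]
width: 0.0338
```

```bash
python3 -c "
from st import *
st()"
```

```text
t 3.98 tcp [ 0.5197 -0.3443  0.0663] jawyaw 11.0 untilt [0.0106 0.0119 0.    ] F [-0.4 -0.5 -1.1] M [ 0.04 -0.02  0.01] w 0.0338
```

The grip is good but a little high (TCP 10 mm above the roof), so I'll regrip lower and level.

Call:
apply_moves(
  steps=[
    [[0,0,0],[0,0,0],0.6],
    [[0,0,0],[0,0,0],0.6],
    [[0,0.1,-0.5],[0.011,0.012,0],0.6],
    [[0,0,-0.2],[0,0,0],0.6],
    [[0,0,0],[0,0,0],0.3],
    [[0,0,0],[0,0,0],0.0],
    [[0,0,0],[0,0,0],0.0],
    [[0,0,0],[0,0,0],0.0],
    [[0,0,0],[0,0,0],0.0],
  ],
)

```text
time: 4.73
tool_pos: [0.5199, -0.3435, 0.0591]
ee_rot: [0.703, -0.067, 0.704, 0.068]
force: [-0.6, 0.0, 0.7]
width: 0.0344
```

```bash
python3 -c "
from st import *
st()"
```

```text
t 4.73 tcp [ 0.5199 -0.3435  0.0591] jawyaw 11.0 untilt [-0.001  -0.0011 -0.    ] F [-0.6  0.   0.7] M [0.03 0.07 0.03] w 0.0344
```

Call:
apply_moves(
  steps=[
    [[0,0,1],[0,0,0],0],
    [[0,0,2],[0,0,0],0],
    [[0,0,3.5],[0,0,0],0],
    [[0,0,3.5],[0,0,0],0],
    [[0,0,3.5],[0,0,0],0],
    [[0,0,3.5],[0,0,0],0],
    [[0,0,3],[0,0,0],0],
    [[0,0,1.5],[0,0,0],0],
    [[0,0,0],[0,0,0],0],
    [[0,0,0],[0,0,0],0],
  ],
)

```text
time: 5.57
tool_pos: [0.5157, -0.3379, 0.2822]
ee_rot: [0.701, -0.064, 0.706, 0.072]
force: [0.1, -0.0, -4.9]
width: 0.0344
```

Run:
```python
from st import *
st(); c=cam("scene"); o=r.get_obs()["tool_pos"]; u,v=map(int,proj(c,o)); save(c,"pics/s3.png",(u-80,v-60,u+80,v+60),4)
```

```text
t 5.57 tcp [ 0.5157 -0.3379  0.2822] jawyaw 11.1 untilt [-0.0104 -0.0084 -0.    ] F [ 0.1 -0.  -4.9] M [-0.02  0.02  0.01] w 0.0344
```

View pics/s3.png

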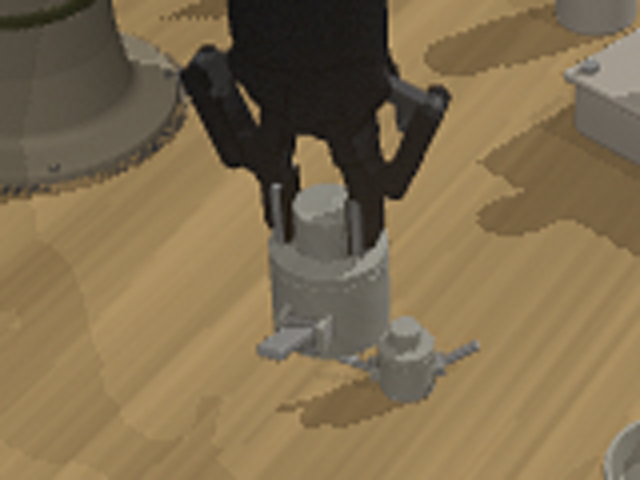

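The cap hangs straight, gripped by its boss with arms open (cap at crop (330,290)). Next I carry it across, levelling the small tilt.

Call:
apply_moves(
  steps=[
    [[0,2,0],[-0.005,-0.004,0],0],
    [[0,3.7,0],[-0.005,-0.004,0],0],
    [[0,3.7,0],[0,0,0],0],
    [[0,3.7,0],[0,0,0],0],
    [[0,3.7,0],[0,0,0],0],
    [[0,3.7,0],[0,0,0],0],
    [[0,3.7,0],[0,0,0],0],
    [[0,3.7,0],[0,0,0],0],
    [[0,3.7,0],[0,0,0],0],
    [[0,3.7,0],[0,0,0],0],
    [[0,3.7,0],[0,0,0],0],
    [[0,3.7,0],[0,0,0],0],
    [[0,3.7,0],[0,0,0],0],
    [[0,3.7,0],[0,0,0],0],
    [[0,2.5,0],[0,0,0],0],
    [[0,0,0],[0,0,0],0],
    [[0,0,0],[0,0,0],0],
  ],
)

```text
time: 7.03
tool_pos: [0.4976, 0.2144, 0.2474]
ee_rot: [0.685, -0.06, 0.722, 0.073]
force: [0.4, -0.2, -4.3]
width: 0.034
```

```bash
python3 -c "
from st import *
st()"
```

```text
t 7.03 tcp [0.4976 0.2144 0.2474] jawyaw 10.8 untilt [-0.0146 -0.0533 -0.    ] F [ 0.4 -0.2 -4.3] M [-0.02 -0.07 -0.  ] w 0.034
```

Call:
apply_moves(
  steps=[
    [[1.0,-0.2,0],[-0.007,-0.027,0],0],
    [[1.0,-0.1,0],[-0.007,-0.026,0],0],
    [[0.2,0,0],[0,0,0],0],
    [[0,0,0],[0,0,0],0],
  ],
)

```text
time: 7.37
tool_pos: [0.5214, 0.2084, 0.2443]
ee_rot: [0.704, -0.067, 0.704, 0.065]
force: [0.4, 0.3, -4.8]
width: 0.0341
```

Run:
```python
from st import *
st(); o=r.get_obs()["tool_pos"]
def circ(Q):
    (p,rad)=cv2.minEnclosingCircle(Q[:,:2].astype(np.float32)); return np.round([*p,rad,*Q.mean(0)],4)
c=cam("scene"); u,v=map(int,proj(c,o-[0,0,.04])); save(c,"pics/s4.png",(u-80,v-60,u+80,v+60),5)
for n in("scene","top"):
    c=cam(n);W=cloud(c)
    Z=W[...,2]; D=np.hypot(W[...,0]-.52,W[...,1]-.211)
    print(n,"neckvis",[circ(W[m]) for m in [(D<.04)&(Z>.08)&(Z<.165)] if m.sum()>5], "shell",[ (len(q:=W[(D<.05)&(Z>o[2]-.053)&(Z<o[2]-.005)]),q.min(0).round(4),q.max(0).round(4))])
    print([proj(c,o+[0,0,d]) for d in(-.003,-.059)],[proj(c,[.52,.211,.15])])
    print(r.landmark_of(n,"cap")[:2],r.landmark_of(n,"adaptor_top")[:2])
```

```text
t 7.37 tcp [0.5214 0.2084 0.2443] jawyaw 10.7 untilt [0.0027 0.0001 0.    ] F [ 0.4  0.3 -4.8] M [-0.02 -0.    0.02] w 0.0341
scene neckvis [array([0.5227, 0.2104, 0.0276, 0.5249, 0.2013, 0.1213])] shell [(305, array([0.4937, 0.1677, 0.1913]), array([0.5541, 0.2233, 0.2393]))]
[[np.float64(388.1746553038967), np.float64(82.96755151808937)], [np.float64(386.7182110563506), np.float64(100.31540203499014)]] [[np.float64(385.7488533859911), np.float64(110.28876995792415)]]
[{'point': [384.8, 96.9], 'p': 0.76}, {'point': [173.1, 330.7], 'p': 0.68}] [{'point': [389.7, 109.8], 'p': 0.78}]
top neckvis [array([0.513 , 0.2026, 0.0229, 0.5096, 0.1929, 0.1148])] shell [(191, array([0.4866, 0.1619, 0.1918]), array([0.5482, 0.2126, 0.2393]))]
[[np.float64(175.70132367465038), np.float64(196.53865247179027)], [np.float64(183.30202581665012), np.float64(198.2018367879895)]] [[np.float64(186.8414057106298), np.float64(199.63998707089138)]]
[{'point': [181.0, 196.7], 'p': 0.98}, {'point': [451.2, 244.7], 'p': 0.78}] [{'point': [188.5, 196.4], 'p': 0.74}]
```

View pics/s4.png

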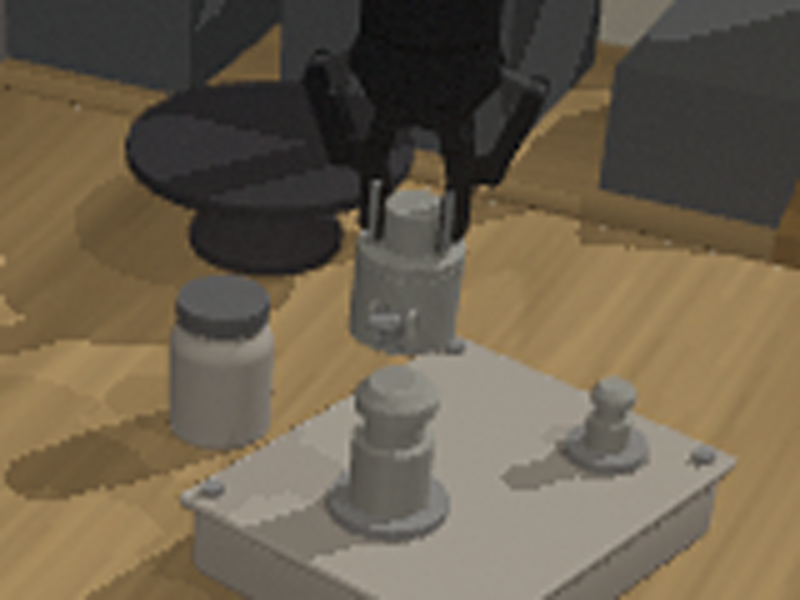

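In the same-camera comparison, cap and neck agree within about 1 mm in x and 2 mm in y. Cap rim at crop (405,345), neck top (397,385). Descending.

Call:
apply_moves(
  steps=[
    [[0,0.05,-1.2],[0,0,0],0],
    [[0,0,-1.2],[0,0,0],0],
    [[0,0,-0.6],[0,0,0],0],
    [[0,0,0],[0,0,0],0],
  ],
)

```text
time: 8.05
tool_pos: [0.5208, 0.21, 0.2148]
ee_rot: [0.705, -0.067, 0.703, 0.066]
force: [-0.4, 0.2, -4.6]
width: 0.0344
```

```bash
python3 -c "
from st import *
st()"
```

```text
t 8.05 tcp [0.5208 0.21   0.2148] jawyaw 10.8 untilt [0.0018 0.0024 0.    ] F [-0.4  0.2 -4.6] M [-0.02  0.02 -0.01] w 0.0344
```

Call:
apply_moves(
  steps=[
    [[0,-0.05,-0.8],[0,0,0],0],
    [[0,0,-0.8],[0,0,0],0],
    [[0,0,-0.8],[0,0,0],0],
    [[0,0,0],[0,0,0],0],
  ],
)

```text
time: 8.38
tool_pos: [0.521, 0.2095, 0.1897]
ee_rot: [0.705, -0.067, 0.703, 0.066]
force: [-0.6, -0.4, -4.4]
width: 0.034
```

```bash
python3 -c "
from st import *
st()"
```

```text
t 8.38 tcp [0.521  0.2095 0.1897] jawyaw 10.8 untilt [0.0015 0.0039 0.    ] F [-0.6 -0.4 -4.4] M [-0.02  0.07  0.03] w 0.034
```

Rim is 20 mm past the neck top with no contact. Continuing to home (TCP about 0.161).

Call:
apply_moves(
  steps=[
    [[0,0,-0.7],[0.0015,0.004,0],0],
    [[0,0,-0.7],[0,0,0],0],
    [[0,0,-0.6],[0,0,0],0],
    [[0,0,-0.3],[0,0,0],0],
    [[0,0,0],[0,0,0],0],
  ],
)

```text
time: 8.8
tool_pos: [0.521, 0.2095, 0.1641]
ee_rot: [0.704, -0.066, 0.704, 0.066]
force: [-0.3, -0.8, -4.1]
width: 0.034
```

```bash
python3 -c "
from st import *
st()"
```

```text
t 8.8 tcp [0.521  0.2095 0.1641] jawyaw 10.8 untilt [-0.0002 -0.0006 -0.    ] F [-0.3 -0.8 -4.1] M [-0.04 -0.   -0.06] w 0.034
```

Call:
apply_moves(
  steps=[
    [[0,0,-0.3],[0,0,0],0],
    [[0,0,-0.3],[0,0,0],0],
    [[0,0,-0.3],[0,0,0],0],
    [[0,0,-0.2],[0,0,0],0],
  ],
)

```text
time: 9.13
tool_pos: [0.5214, 0.2096, 0.1606]
ee_rot: [0.706, -0.067, 0.702, 0.067]
force: [-4.9, -1.4, 4.4]
width: 0.0339
```

Call:
apply_moves(
  steps=[
    [[0,0,-0.4],[0,0,0],0],
    [[0,0,-0.4],[0,0,0],0],
    [[0,0,0],[0,0,0],0],
    [[0,0,0],[0,0,0.0],0],
  ],
)

```text
time: 9.47
tool_pos: [0.5218, 0.2097, 0.1627]
ee_rot: [0.708, -0.067, 0.699, 0.067]
force: [-0.3, 1.2, -5.3]
width: 0.0338
```

Run:
```python
from st import *
st()
c=cam("scene"); u,v=map(int,proj(c,[.521,.21,.14])); save(c,"pics/s5.png",(u-60,v-55,u+60,v+40),6)
for n in("scene","top"):
    c=cam(n);W=cloud(c);D=np.hypot(W[...,0]-.521,W[...,1]-.21);q=W[(D<.033)&(D>.02)&(W[...,2]>.1)&(W[...,2]<.17)]
    print(n,np.percentile(q[:,2],[5,50,75,90,98]).round(4))
```

```text
t 9.47 tcp [0.5218 0.2097 0.1627] jawyaw 10.9 untilt [-0.0004  0.0128  0.    ] F [-0.3  1.2 -5.3] M [0.05 0.03 0.  ] w 0.0338
scene [0.1078 0.1423 0.1565 0.1601 0.1636]
top [0.1153 0.153  0.1582 0.1602 0.162 ]
```

View pics/s5.png

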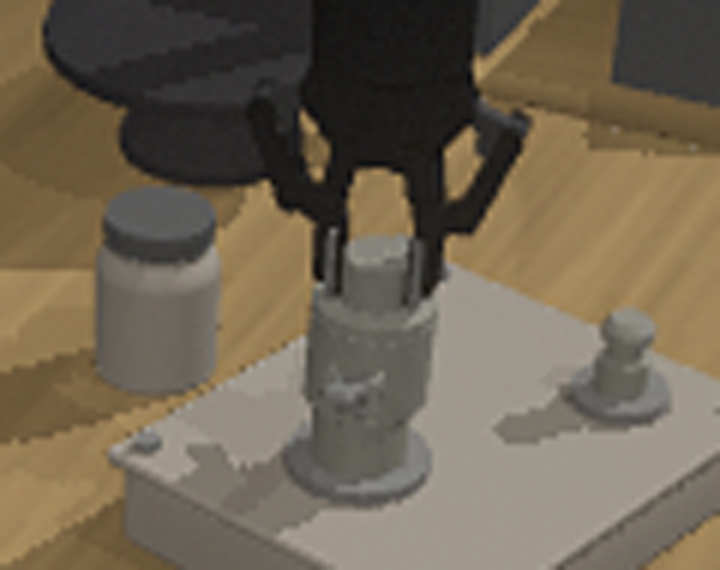

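The cap is over the neck, nearly or fully home (shell at crop (375,350), arms open). I'll level, release, then press on the boss top with shut fingers to make sure it's home.

Call:
apply_moves(
  steps=[
    [[0,0,-0.2],[0,0.013,0],0],
    [[0,0,0],[0,0,0],0.6],
    [[0,0,0],[0,0,0],0.8],
    [[0,0,0],[0,0,0],0.8],
    [[0,0,1.5],[0,0,0],0.8],
    [[0,0,2],[0,0,0],0.8],
    [[0,0,1.5],[0,0,0],0.3],
    [[0,0,0],[0,0,0],0],
    [[0,0,0],[0,0,0],0],
    [[0,0,0],[0,0,0],0],
  ],
)

```text
time: 10.45
tool_pos: [0.5228, 0.2096, 0.2104]
ee_rot: [0.703, -0.067, 0.705, 0.067]
force: [0.1, -0.7, 0.7]
width: 0.0202
```

Run:
```python
from st import *
st()
for n in("scene","top"):
    c=cam(n);W=cloud(c);D=np.hypot(W[...,0]-.521,W[...,1]-.21)
    for a,lo,hi in((.016,.165,.195),(.033,.150,.165)):
        q=W[(D<a)&(W[...,2]>lo)&(W[...,2]<hi)]; print(n,len(q),np.percentile(q[:,2],[5,50,95]).round(4),q.mean(0).round(4))
```

```text
t 10.45 tcp [0.5228 0.2096 0.2104] jawyaw 10.9 untilt [-0.0004 -0.0025 -0.    ] F [ 0.1 -0.7  0.7] M [ 0.01  0.02 -0.06] w 0.0202
scene 78 [0.1664 0.1818 0.1856] [0.5222 0.2042 0.1792]
scene 159 [0.1518 0.1576 0.1624] [0.5265 0.2007 0.1574]
top 59 [0.1752 0.1815 0.185 ] [0.523  0.2051 0.181 ]
top 180 [0.1524 0.1564 0.1612] [0.5178 0.1992 0.1566]
```

Roof at 0.157 and boss top at 0.182, which matches home. One short press on the boss to confirm.

Call:
apply_moves(
  steps=[
    [[0,0,-1.0],[0,0,0],0],
    [[0,0,-1.0],[0,0,0],0],
    [[0,0,-0.5],[0,0,0],0],
    [[0,0,-0.5],[0,0,0],0],
    [[0,0,-0.5],[0,0,0],0],
  ],
)

```text
time: 10.97
tool_pos: [0.5241, 0.2095, 0.1831]
ee_rot: [0.706, -0.067, 0.701, 0.067]
force: [-19.5, -4.6, 48.7]
width: -0.0003
```

Contact at TCP 0.183 with a firm push: the cap is home. Now to over the +y arm.

Call:
apply_moves(
  steps=[
    [[0,0,2],[0,0,0],0],
    [[-0.3,0,2],[0,0,0],0],
    [[-0.5,2.5,0],[0,0,0],0],
    [[-0.5,2.5,0],[0,0,0],0],
    [[-0.3,1.8,0],[0,0,0],0],
    [[0,0,0],[0,0,0],0],
  ],
)

```text
time: 11.47
tool_pos: [0.507, 0.2788, 0.2233]
ee_rot: [0.706, -0.066, 0.702, 0.066]
force: [1.5, 0.0, 0.5]
width: 0.0002
```

Run:
```python
from st import *
st()
for n in("scene","top"):
    c=cam(n);W=cloud(c);d=W[...,:2]-[.521,.2105];D=np.hypot(d[...,0],d[...,1])
    for a,lo,hi in((.016,.165,.195),(.033,.150,.165)):
        q=W[(D<a)&(W[...,2]>lo)&(W[...,2]<hi)]; print(n,len(q),np.percentile(q[:,2],[5,50,95]).round(4),q.mean(0).round(4))
    for s in(1,-1):
        m=(D>.045)&(D<.085)&(s*d[...,1]>.02)&(abs(d[...,0])<.035)&(W[...,2]>.08)&(W[...,2]<.17); q=W[m]
        if len(q): print("arm",s,len(q),q.mean(0).round(4),q[:,2].max().round(3),D[m].max().round(3))
```

```text
t 11.47 tcp [0.507  0.2788 0.2233] jawyaw 10.7 untilt [-0.      0.0071  0.    ] F [1.5 0.  0.5] M [-0.02  0.04  0.  ] w 0.0002
scene 80 [0.1666 0.1815 0.1857] [0.5224 0.2068 0.1789]
scene 159 [0.151  0.1576 0.1626] [0.5263 0.2005 0.1572]
arm 1 7 [0.5102 0.2903 0.1474] 0.151 0.084
arm -1 23 [0.5369 0.1449 0.1453] 0.152 0.081
top 91 [0.1785 0.1814 0.1856] [0.5212 0.2109 0.1815]
top 217 [0.1523 0.1566 0.1612] [0.5181 0.2049 0.1566]
arm 1 66 [0.5073 0.272  0.1412] 0.15 0.082
arm -1 55 [0.5315 0.1476 0.1423] 0.152 0.081
```

Both arms are open where expected, and the TCP is 70 mm from the axis. Pressing down.

Call:
apply_moves(
  steps=[
    [[0,0,-2.5],[0,0.007,0],0],
    [[0,0,-2.5],[0,0,0],0],
    [[0,0,-1.5],[0,0,0],0],
    [[0,0,-1],[0,0,0],0],
    [[0,0,-1],[0,0,0],0],
    [[0,0,-1],[0,0,0],0],
    [[0,0,-1],[0,0,0],0],
  ],
)

```text
time: 12.15
tool_pos: [0.5105, 0.2711, 0.1142]
ee_rot: [0.706, -0.064, 0.702, 0.064]
force: [-1.3, 1.7, 6.4]
width: -0.0003
```

```bash
python3 -c "
from st import *
st()"
```

```text
t 12.15 tcp [0.5105 0.2711 0.1142] jawyaw 10.3 untilt [-0.0005  0.005   0.    ] F [-1.3  1.7  6.4] M [0.13 0.12 0.03] w -0.0003
```

Call:
apply_moves(
  steps=[
    [[-0.2,0.8,0],[0,0.005,0],0],
    [[0,0.1,-0.6],[0,0,0],0],
    [[0,0.1,-0.6],[0,0,0],0],
  ],
)

```text
time: 12.4
tool_pos: [0.5087, 0.2804, 0.1006]
ee_rot: [0.704, -0.063, 0.705, 0.063]
force: [0.0, 0.4, 0.6]
width: -0.0002
```

```bash
python3 -c "
from st import *
st()"
```

```text
t 12.4 tcp [0.5087 0.2804 0.1006] jawyaw 10.2 untilt [ 0.0001 -0.0011  0.    ] F [0.  0.4 0.6] M [ 0.04  0.02 -0.04] w -0.0002
```

Call:
apply_moves(
  steps=[
    [[0,-0.1,-0.5],[0,0,0],0],
    [[0,0,-0.3],[0,0,0],0],
    [[0,0,-0.2],[0,0,0],0],
  ],
)

```text
time: 12.65
tool_pos: [0.509, 0.28, 0.0897]
ee_rot: [0.704, -0.063, 0.704, 0.064]
force: [-0.1, 3.1, 6.1]
width: 0.0
```

```bash
python3 -c "
from st import *
st()"
```

```text
t 12.65 tcp [0.509  0.28   0.0897] jawyaw 10.3 untilt [-0.0009 -0.     -0.    ] F [-0.1  3.1  6.1] M [ 0.44  0.08 -0.  ] w 0.0
```

Tip is below the closing depth. Raise and check.

Call:
apply_moves(
  steps=[
    [[0,0.1,2],[0,0,0],0],
    [[0,0,3.5],[0,0,0],0],
    [[0,0,3.5],[0,0,0],0],
    [[0,0,3.0],[0,0,0],0],
    [[0,0,2.0],[0,0,0],0],
    [[0.5,-3,0.5],[0,0,0],0],
    [[0.5,-3.5,0],[0,0,0],0],
    [[0.5,-3.5,0],[0,0,0],0],
    [[0.5,-2.5,0],[0,0,0],0],
    [[0.3,-1.5,0],[0,0,0],0],
    [[0,0,0],[0,0,0],0],
  ],
)

```text
time: 13.57
tool_pos: [0.5294, 0.1336, 0.24]
ee_rot: [0.703, -0.066, 0.705, 0.063]
force: [-0.1, -0.4, 0.3]
width: -0.0001
```

```bash
cat > chk.py <<'E'
from st import *
def chk(f=None):
    st()
    for n in("scene","top"):
        c=cam(n);W=cloud(c);d=W[...,:2]-[.521,.2105];D=np.hypot(d[...,0],d[...,1])
        for a,lo,hi in((.016,.165,.195),(.033,.150,.165)):
            q=W[(D<a)&(W[...,2]>lo)&(W[...,2]<hi)]
            if len(q): print(n,len(q),np.percentile(q[:,2],[5,50,95]).round(4),q.mean(0).round(4))
        for s in(1,-1):
            m=(D>.04)&(D<.085)&(s*d[...,1]>.02)&(abs(d[...,0])<.035)&(W[...,2]>.07)&(W[...,2]<.17); q=W[m]
            if len(q): print("arm",s,len(q),q.mean(0).round(4),q[:,2].max().round(3),D[m].max().round(3))
        if f and n=="top":
            u,v=map(int,proj(c,[.521,.21,.12])); save(c,f+"t.png",(u-50,v-40,u+50,v+40),6)
        if f and n=="scene":
            u,v=map(int,proj(c,[.521,.21,.12])); save(c,f+"s.png",(u-60,v-50,u+60,v+40),6)
E
python3 -c "
from chk import *
chk('pics/k1')"
```

```text
t 13.57 tcp [0.5294 0.1336 0.24  ] jawyaw 10.4 untilt [ 0.0038 -0.002   0.    ] F [-0.1 -0.4  0.3] M [-0.01 -0.02 -0.09] w -0.0001
scene 87 [0.1672 0.1811 0.1845] [0.5228 0.2062 0.1782]
scene 157 [0.1511 0.1577 0.1626] [0.526  0.2008 0.1575]
arm -1 29 [0.5316 0.1501 0.143 ] 0.152 0.081
arm -1 52 [0.5247 0.1473 0.1402] 0.153 0.081
```

The +y arm is no longer visible at its open position and the cap heights are unchanged. Pressing the −y arm.

Call:
apply_moves(
  steps=[
    [[0.15,0.8,-2],[0.004,0,0],0],
    [[0,0,-3],[0,0,0],0],
    [[0,0,-2.5],[0,0,0],0],
    [[0,0,-1.5],[0,0,0],0],
  ],
)

```text
time: 14.0
tool_pos: [0.531, 0.1489, 0.1506]
ee_rot: [0.706, -0.066, 0.701, 0.067]
force: [0.6, -0.9, -0.3]
width: -0.0002
```

```bash
python3 -c "
from st import *
st()"
```

```text
t 14.0 tcp [0.531  0.1489 0.1506] jawyaw 10.8 untilt [-0.0027  0.0069  0.    ] F [ 0.6 -0.9 -0.3] M [0.05 0.05 0.03] w -0.0002
```

View pics/k1s.png

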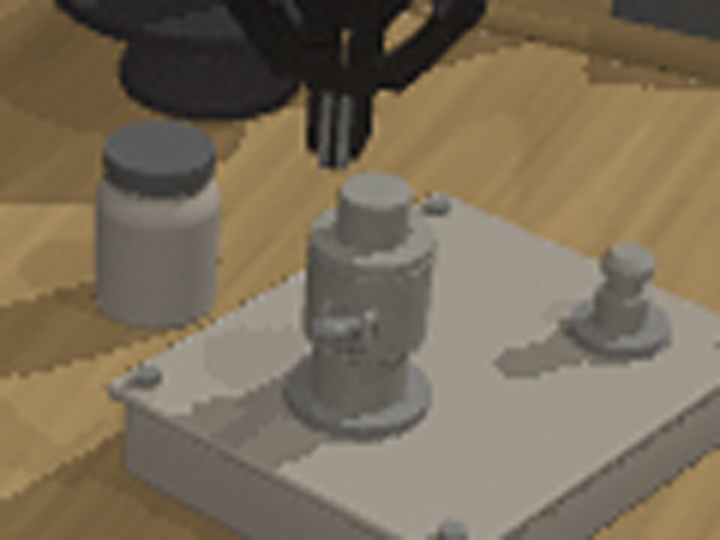

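Cap straight (boss at (375,205)), far arm down, near arm still open at (340,328). It has yawed slightly, so shift out a little and press on.

Call:
apply_moves(
  steps=[
    [[-0.2,-0.8,0],[0,0.006,0],0],
    [[0,-0.1,-1],[0,0,0],0],
    [[0,-0.1,-1],[0,0,0],0],
    [[0,-0.1,-1],[0,0,0],0],
  ],
)

```text
time: 14.33
tool_pos: [0.5283, 0.1405, 0.1189]
ee_rot: [0.704, -0.067, 0.704, 0.069]
force: [-0.2, 1.5, 2.6]
width: 0.0003
```

```bash
python3 -c "
from st import *
st()"
```

```text
t 14.33 tcp [0.5283 0.1405 0.1189] jawyaw 11.1 untilt [-0.0032  0.0003  0.    ] F [-0.2  1.5  2.6] M [0.14 0.05 0.01] w 0.0003
```

Call:
apply_moves(
  steps=[
    [[0,0,-0.8],[-0.003,0,0],0],
    [[0,0,-0.7],[0,0,0],0],
    [[0,0,-0.6],[0,0,0],0],
    [[0,0,-0.4],[0,0,0],0],
  ],
)

```text
time: 14.67
tool_pos: [0.5287, 0.1405, 0.0915]
ee_rot: [0.704, -0.068, 0.703, 0.068]
force: [0.4, -1.0, -0.2]
width: -0.0003
```

```bash
python3 -c "
from st import *
st()"
```

```text
t 14.67 tcp [0.5287 0.1405 0.0915] jawyaw 11.0 untilt [0.0003 0.0016 0.    ] F [ 0.4 -1.  -0.2] M [-0.02  0.01  0.  ] w -0.0003
```

Call:
apply_moves(
  steps=[
    [[0,0,-0.3],[0,0,0],0],
    [[0,0,-0.2],[0,0,0],0],
  ],
)

```text
time: 14.83
tool_pos: [0.5286, 0.1404, 0.0855]
ee_rot: [0.704, -0.068, 0.703, 0.068]
force: [1.5, -0.1, 0.3]
width: 0.0002
```

```bash
python3 -c "
from chk import *
chk('pics/k2')"
```

```text
t 14.83 tcp [0.5286 0.1404 0.0855] jawyaw 11.0 untilt [0.0005 0.0011 0.    ] F [ 1.5 -0.1  0.3] M [-0.04 -0.06 -0.02] w 0.0002
scene 13 [0.1535 0.1581 0.1608] [0.5475 0.2221 0.1578]
arm -1 255 [0.5294 0.1351 0.131 ] 0.17 0.085
top 24 [0.1525 0.1573 0.1602] [0.4934 0.2087 0.1568]
arm -1 21 [0.5266 0.128  0.1068] 0.134 0.085
```

View pics/k2s.png

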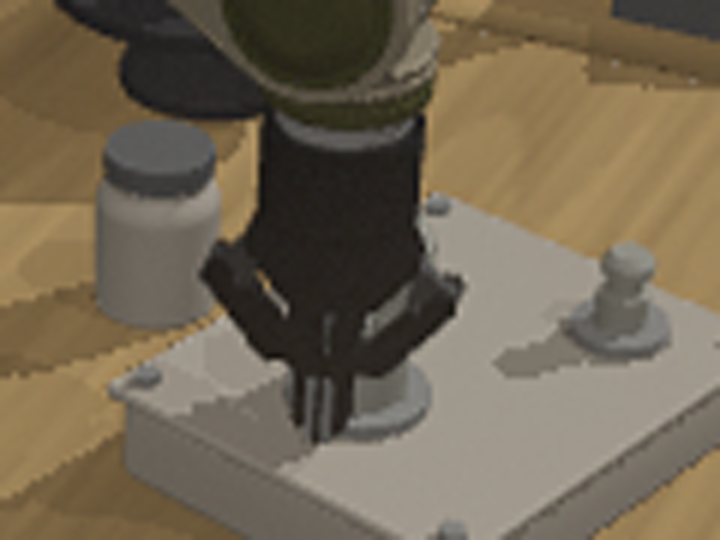

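The tip is down at (320,425), but the gripper hides the cap. Raise and move clear to look.

Call:
apply_moves(
  steps=[
    [[0,-0.2,2],[0,0,0],0],
    [[0,0,3.5],[0,0,0],0],
    [[0,0,3.5],[0,0,0],0],
    [[0,0,3.5],[0,0,0],0],
    [[0,0,3.5],[0,0,0],0],
    [[-3,-1,1],[0,0,0],0],
    [[-3,-1,0],[0,0,0],0],
    [[-3,-1,0],[0,0,0],0],
    [[-2,-1,0],[0,0,0],0],
    [[0,0,0],[0,0,0],0],
  ],
)

```text
time: 15.77
tool_pos: [0.4125, 0.0975, 0.2653]
ee_rot: [0.705, -0.069, 0.702, 0.068]
force: [0.4, -0.7, 0.3]
width: 0.0002
```

```bash
python3 -c "
from chk import *
chk('pics/k3')
a=cv2.imread('pics/k3s.png');b=cv2.imread('pics/k3t.png');h=480
b=b[:480];a=a[:480];cv2.imwrite('pics/k3.png',cv2.resize(np.hstack([a,b]),(800,int(480*800/(a.shape[1]+b.shape[1])))))"
```

```text
t 15.77 tcp [0.4125 0.0975 0.2653] jawyaw 11.1 untilt [0.0004 0.0048 0.    ] F [ 0.4 -0.7  0.3] M [-0.   -0.    0.04] w 0.0002
scene 87 [0.1675 0.1818 0.1853] [0.5222 0.2059 0.1789]
scene 162 [0.1507 0.1577 0.1623] [0.5262 0.2004 0.1573]
arm -1 72 [0.5272 0.162  0.1057] 0.137 0.061
top 96 [0.1784 0.1811 0.1842] [0.5209 0.2105 0.1813]
top 214 [0.153  0.1568 0.1614] [0.518  0.2058 0.1568]
arm 1 11 [0.5117 0.2587 0.1151] 0.134 0.06
arm -1 56 [0.5237 0.1609 0.1098] 0.137 0.064
```

View pics/k3.png

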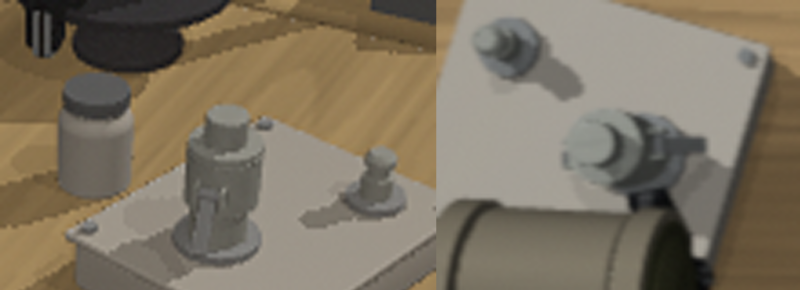

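Cap straight and home; the near arm hangs down at (207,225). Quick slope fit of both arms before handing in.

Run:
```python
from st import *
for n in("scene","top"):
    c=cam(n);W=cloud(c);d=W[...,:2]-[.521,.2105]
    for s in(1,-1):
        e=s*np.array([-.13,.99]);rad=d@e;lat=d@[.99,.13]
        m=(rad>.038)&(rad<.09)&(abs(lat)<.02)&(W[...,2]>.066)&(W[...,2]<.17)
        k=np.argsort(rad[m]); print(n,s,np.c_[rad[m],lat[m],W[m][:,2]][k].round(3).tolist()[::max(1,m.sum()//14)])
```

```text
scene 1 []
scene -1 [[0.038, -0.005, 0.121], [0.038, 0.012, 0.135], [0.04, -0.004, 0.119], [0.041, 0.006, 0.111], [0.043, 0.007, 0.137], [0.045, -0.0, 0.119], [0.046, 0.001, 0.109], [0.047, 0.0, 0.124], [0.049, 0.005, 0.105], [0.05, -0.002, 0.118], [0.051, -0.005, 0.086], [0.053, 0.001, 0.099], [0.054, 0.002, 0.083], [0.056, 0.005, 0.084], [0.058, -0.004, 0.101], [0.061, 0.003, 0.091]]
top 1 [[0.041, -0.014, 0.135], [0.041, 0.01, 0.136], [0.042, 0.008, 0.133], [0.043, -0.01, 0.129], [0.049, -0.005, 0.112], [0.049, -0.002, 0.11], [0.057, 0.003, 0.098], [0.057, -0.0, 0.099], [0.058, -0.006, 0.097], [0.06, -0.002, 0.091], [0.065, -0.013, 0.066]]
top -1 [[0.038, -0.006, 0.13], [0.039, 0.004, 0.13], [0.04, 0.001, 0.124], [0.04, -0.009, 0.129], [0.041, 0.007, 0.125], [0.042, -0.008, 0.116], [0.044, -0.005, 0.111], [0.046, -0.002, 0.106], [0.048, -0.009, 0.115], [0.05, -0.006, 0.111], [0.052, -0.008, 0.098], [0.054, -0.005, 0.103], [0.056, 0.001, 0.097], [0.058, 0.001, 0.093], [0.06, -0.002, 0.091], [0.062, 0.001, 0.086]]
```

Both arms slope about 60° below level (closed stop), and the gripper is well clear. Handing in.

```bash
python3 -c "
from h import *
print(r.finish_job())"
```

```text
the job is handed in; nothing more can be done
None
```

The larger grey cap is on the wider neck with both cam arms down. I handed the job in at about 16 s of the 45 s allowed; the hand-in gives no verdict.

**What I did:**
- I gripped the cap by its boss and regripped once because the first hold was a little high.
- I carried it over, lowered it onto the neck and released it. I then pressed on the boss until contact at 0.183 m, which is the expected home height; that press peaked at about 49 N on the fingertips.
- I pressed the +y arm down first, then the −y arm.

**Last checks:**
- **Depth:** the cap roof measured about 0.157 m and the boss top about 0.182 m, against 0.158 and 0.183 m expected when home.
- **Position:** the boss top was within about 1 mm of the neck axis seen from above, and the cap looked upright.
- **Arms:** the depth readings put both at roughly 60° below level, which is the closed stop. The +y arm was visible only to the top camera, in few pixels.
- **Clearance:** the gripper was well clear of everything.

**Disagreements:**
- The two cameras differed by 3–6 mm in x.
- The cap seemed to turn a few degrees on the neck while the first arm was pressed, which should not matter because any yaw is allowed.
- The −y arm showed almost no resistance at the end of its press, so I judge it closed from the depth readings and the picture.

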